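# File the sharpening stone in the third gap of the stone rack

## Robot

A 6-joint arm with a two-finger parallel gripper is mounted at the origin on the work surface. World frame = base frame: x ahead of the robot, y to its left, z up, the work surface at z = 0. Lengths are in mm, angles in degrees, forces in N, time in s.
With the tool pointing down it reaches from about 375 to 975 mm from the base axis. Payload 3.8 kg.
Tool frame: the origin (TCP) lies at the very end of the fingers, on their centre line; the grasp point (between the pads) lies 19 mm behind it (tcp_to_grasp is the distance from the TCP to the grasp point, in mm); z points along the fingers, x is the direction in which the jaws open and shut, and the axes are right-handed (so a half turn about z gives the same grasp; the last joint's range is limited). The gripper opens to 88 mm and grips with 3 to 60 N. Pads are 18 mm wide; open, the fingers measure 123 mm over their backs; the gripper's body (75 mm by 187 mm) begins 45 mm behind the grasp point.
Start: joints at [-2.114, 15.12, 91.902, -0, 72.978, -2.114], TCP at [674.995, -0.002, 238.706] pointing down, gripper open.
Joint ranges: [-150.88, 150.88], [-54.13, 125.18], [17.81, 147.31], [-75.09, 255.09], [0, 152.58], [-146.25, 146.25]. Speed limits (degrees/s): [147.25, 147.25, 180, 180, 180, 180].

## Interface

Orientations are given as [roll, pitch, yaw] about the fixed x, y, z axes, in that order (R = Rz(yaw) Ry(pitch) Rx(roll)).
In Python, from cell import * gives the robot as it stands.
- The arm moves only by the shell command python3 -m creep 'ROWS' [OPENING] [FORCE]. ROWS is JSON, a list that holds one entry, the list of rows, each a list of 6 numbers: the shift along the tool's x, y, z normalised to -1 to 1, where 1 is 0.5 m, then the turn, a rotation vector about the tool's x, y, z normalised to -1 to 1, where 1 is 45 degrees. A call has 1 to 20 rows; each row is the pose to reach, as a shift and turn from the pose commanded when the call began, along the tool's axes at that moment; what a row does not reach only later rows make up. A row lasts 1/12 s, in which the tool goes at most 41.7 mm and 7.16 degrees, less where a joint would pass 70% of its speed; a pose out of reach is approached as far as the arm can. A call with a number of a shift or a turn outside -1 to 1 is refused whole. A call with a gripper value outside its range is refused whole. OPENING is the opening, from -1 (shut) to 1 (fully open), set as the call begins (- or left out, the last holds). The fingers move at their own pace and stop on an object; FORCE is the grip in N (left out, the last holds). Time passes only in rows, so rows that repeat a pose let the fingers close. It gives the time, the measured TCP pose, the force and the opening at its end, in the units of the state.
- read_state(): the state, without advancing time (a new reading comes with each control period).
- get_image(name): name is "scene" or "side" or "wrist"; returns the picture (384x512x3 uint8, red, green, blue); there is no depth.
- camera_info(name): a dict with "intrinsics" (3x3 intrinsics, pixels), "pose" (4x4, takes a point from camera to world coordinates); the wrist camera has in their place "T_tool_cam" (4x4, takes a point from camera to tool coordinates, whose origin is the TCP and whose axes are the tool frame's). Camera axes: x right, y up, looking along -z (the intrinsics and any distortion apply to the point x, -y, -z); pixel columns grow to the right and rows downward; lengths in mm; the calibration is good to about 2 mm. A picture is of the moment at which its call begins: read the wrist's pose just before it. camera_info takes no time and is no camera call.
- job_done(): hands the job in, once; it reports no verdict.
The state is a dict: "clock": time; "q": joint angles; "dq": joint speeds; "joint_efforts": joint torques, N m; "position": TCP position; "ee_rot": TCP orientation; "contact_force": force on the tool from outside, world axes, zero at the start; "moment": the same for the moment, N m; "grip_width": finger opening in mm.
Only numpy, scipy, OpenCV 4.12 (cv2) and the standard library are available. Lean on these libraries where they do the work, as an engineer would, in place of code of your own. Each camera call takes 0.05 s, during which the arm holds its last target. There are 200 camera calls.

## Task

Starting at the end of the stone rack where the round post stands, run a fingertip along the top of the back rail, touching the white plate behind the first, the second and the third gap in that order (filled gaps count too), and stop there without touching the plates further on. Then push the loose stone flat along the table, never lifting it, into that third gap until its end is fully home against the back rail. Leave the two stones already in the rack, the bottle and the tub where they are, and finish clear of everything.

Things in the scene. Friction and masses are not known exactly. Their poses are not given: they have to be found in the camera images.
- rack: Fixed dark steel stone rack. Seven dividers (6 mm thick, 32 tall) make six gaps 48 mm wide (pitch 54), 65 deep, the bare table as floor; gap centres at rack y = +135, +81, +27, -27, -81, -135 mm. Open towards rack -x (the robot; yaw within 0.18 rad): divider front ends at x = -33 mm; back rail closes them at x = +32.5. Origin: on the table, mid-row, mid-depth of the gaps; z up.
- rail_top (a point): Middle of the flat top of the back rail (rack x = 44.5 mm, y = 0), 40 mm above the table. The rail is a rigid smooth straight fixed bar, 330 mm long along rack y and 24 mm deep along rack x, with six white label plates set flush in its top, one behind each gap.
- post: Round black rubber post, 38 mm across, 38 mm tall, fixed against one end of the rack, rack y = +186 or -186 mm; it may be at either end. Gaps are counted from this end. Origin: centre of its underside. The other end has a lower square black rubber foot, 34 x 34 x 22 mm.
- stone: Loose stone to file (red-brown below, cream above): rigid block 90 (x) x 36 (y) x 24 (z) mm, 0.12-0.24 kg, flat on the table on the robot's side, outside the gaps, its x within 0.3 rad of the rack's. It slides and stays where left. Origin: centre of underside. Fully home: its far end touches the back rail, origin at rack x = -12.5 mm, 25 mm sticking out in front of the dividers.
- filed_1: Smaller stone (grey below, cream above), 60 x 30 x 20 mm, loose, already filed in an outermost gap (rack y = +135 mm). To be left alone. Origin: centre of its underside.
- filed_2: Smaller stone (grey below, cream above), 60 x 30 x 20 mm, loose, already filed in the outermost gap at the other end (rack y = -135 mm). To be left alone. Origin: centre of its underside.
- squeeze: White squeeze bottle with red cap, 52 mm across, 150 mm tall, loose, standing to the right (-y) of the work. To be left alone. Origin: centre of its underside.
- tub: White round open tub, 90 mm across the rim, 75 mm tall, loose, standing to the left (+y) of the work. To be left alone. Origin: centre of its underside.
- plate_a: White label plate, 24 mm (x) x 18 mm (y), set flush in the top of the back rail behind the first (outermost on the +y side) gap counted from the rack's +y end; 36 mm of dark rail lie between neighbouring plates. Rigid. Origin: centre of its top face, 40 mm above the table (rack x = +44.5 mm, y = +135 mm).
- plate_b: White label plate, 24 mm (x) x 18 mm (y), set flush in the top of the back rail behind the second gap counted from the rack's +y end; 36 mm of dark rail lie between neighbouring plates. Rigid. Origin: centre of its top face, 40 mm above the table (rack x = +44.5 mm, y = +81 mm).
- plate_c: White label plate, 24 mm (x) x 18 mm (y), set flush in the top of the back rail behind the third gap counted from the rack's +y end; 36 mm of dark rail lie between neighbouring plates. Rigid. Origin: centre of its top face, 40 mm above the table (rack x = +44.5 mm, y = +27 mm).
- plate_d: White label plate, 24 mm (x) x 18 mm (y), set flush in the top of the back rail behind the fourth gap counted from the rack's +y end; 36 mm of dark rail lie between neighbouring plates. Rigid. Origin: centre of its top face, 40 mm above the table (rack x = +44.5 mm, y = -27 mm).
- plate_e: White label plate, 24 mm (x) x 18 mm (y), set flush in the top of the back rail behind the fifth gap counted from the rack's +y end; 36 mm of dark rail lie between neighbouring plates. Rigid. Origin: centre of its top face, 40 mm above the table (rack x = +44.5 mm, y = -81 mm).
- plate_f: White label plate, 24 mm (x) x 18 mm (y), set flush in the top of the back rail behind the sixth (outermost on the -y side) gap counted from the rack's +y end; 36 mm of dark rail lie between neighbouring plates. Rigid. Origin: centre of its top face, 40 mm above the table (rack x = +44.5 mm, y = -135 mm).

How it is judged:
By the outcome, as a careful person would: the job done as asked, in the order asked, and still so for the second after the job is handed in, with the robot touching nothing.
It also fails if it takes over 61 s, if anything falls off the work surface, if the arm or the gripper's body presses on something with over 40 N, if the wrist force passes 120 N, or if a joint passes its speed limit or range.

## Working session

There is one attempt and no reset: what is moved stays moved. The work goes in short steps, Python scripts to look and compute and a shell command to move; the robot and the scene stay as the last step left them, time stands still between calls to the robot, and variables do not carry over. Pictures are saved under pics/ and viewed, about 8 in all and at most 12, crops included, and the job is handed in when it is done.

```bash
mkdir -p pics; ls; python3 - <<'E'
from cell import *
import cv2, numpy as np
np.set_printoptions(precision=3,suppress=True)
s=read_state(); print(s)
for n in ["scene","side","wrist"]:
    im=get_image(n); cv2.imwrite(f"pics/{n}0.png",im[:,:,::-1]); print(n,camera_info(n))
E
```

```text
pics
{'clock': 0.0, 'q': array([-2.115, 15.17 , 91.98 , -0.001, 72.976, -2.114]), 'dq': array([ 0.091, -0.051,  0.039,  0.058,  0.035,  0.052]), 'joint_efforts': array([ -0.001, -50.211, -35.687,   0.073,   0.029,  -0.   ]), 'position': array([674.31 ,   0.007, 237.399]), 'ee_rot': array([-179.996,    0.125,   -0.001]), 'contact_force': array([ 0.196,  0.014, -0.109]), 'moment': array([-0.003,  0.017,  0.022]), 'grip_width': 88.01167405473798}
scene {'intrinsics': array([[428.403,   0.   , 255.187],
       [  0.   , 428.403, 191.063],
       [  0.   ,   0.   ,   1.   ]]), 'pose': array([[  -0.601,   -0.518,    0.609, 1279.975],
       [   0.799,   -0.367,    0.476,  540.884],
       [  -0.023,    0.773,    0.634,  774.603],
       [   0.   ,    0.   ,    0.   ,    1.   ]])}
side {'intrinsics': array([[375.646,   0.   , 257.478],
       [  0.   , 375.646, 196.76 ],
       [  0.   ,   0.   ,   1.   ]]), 'pose': array([[   0.939,    0.219,   -0.267,  326.699],
       [  -0.345,    0.608,   -0.715, -652.881],
       [   0.006,    0.764,    0.646,  621.808],
       [   0.   ,    0.   ,    0.   ,    1.   ]])}
wrist {'intrinsics': array([[280.327,   0.   , 255.503],
       [  0.   , 280.327, 193.515],
       [  0.   ,   0.   ,   1.   ]]), 'T_tool_cam': array([[   1.   ,   -0.   ,    0.   ,    0.696],
       [  -0.   ,   -0.958,   -0.286,  -74.348],
       [   0.   ,    0.286,   -0.958, -146.809],
       [   0.   ,    0.   ,    0.   ,    1.   ]])}
```

View pics/scene0.png

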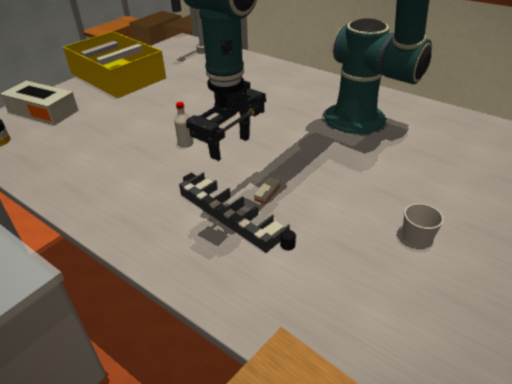

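View pics/wrist0.png

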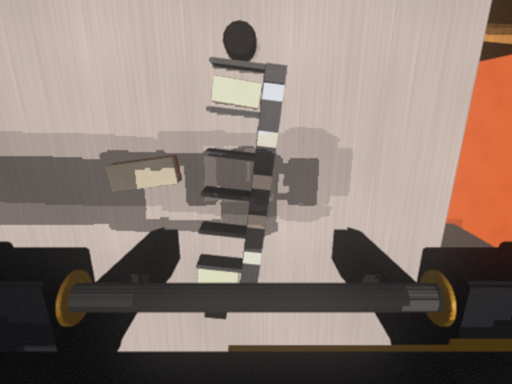

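View pics/side0.png

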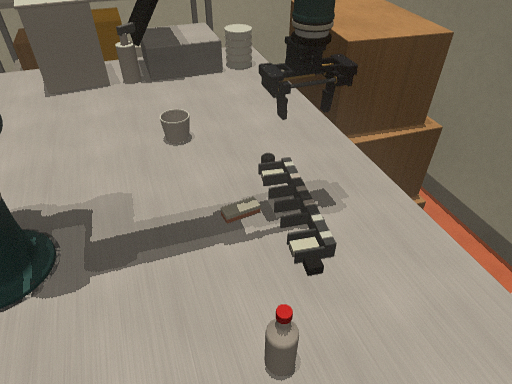

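```bash
python3 - <<'E'
import cv2
im=cv2.imread("pics/wrist0.png")[10:210,95:305]
im=cv2.convertScaleAbs(im,alpha=1.5,beta=20)
cv2.imwrite("pics/crop0.png",cv2.resize(im,None,fx=3,fy=3,interpolation=cv2.INTER_CUBIC))
E
```

```text
(no output)
```

View pics/crop0.png

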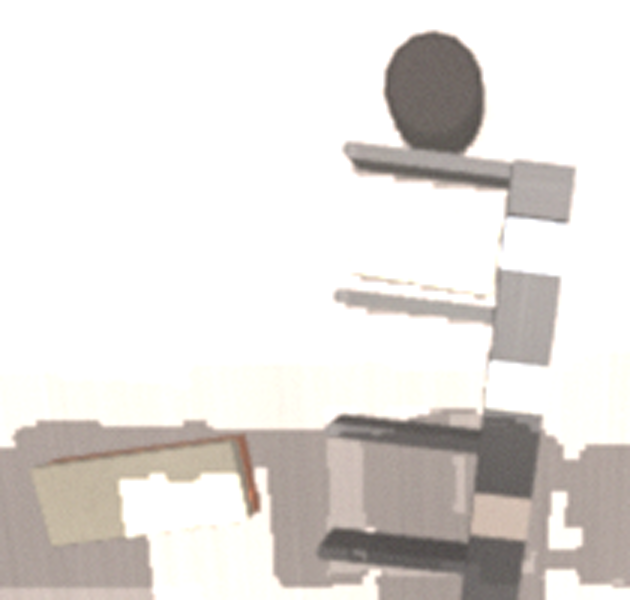

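```bash
cat > h.py <<'E'
import numpy as np
from scipy.spatial.transform import Rotation as R
from scipy.optimize import least_squares
from cell import *
np.set_printoptions(precision=2,suppress=True)
def cam_pose(n,s=None):
    ci=camera_info(n)
    if n!="wrist": return ci["intrinsics"],ci["pose"]
    T=np.eye(4);T[:3,:3]=R.from_euler("xyz",s["ee_rot"],degrees=True).as_matrix();T[:3,3]=s["position"]
    return ci["intrinsics"],T@ci["T_tool_cam"]
def unproj(K,P,uv,z):
    uv=np.atleast_2d(uv);d=np.c_[(uv[:,0]-K[0,2])/K[0,0],-(uv[:,1]-K[1,2])/K[1,1],-np.ones(len(uv))]@P[:3,:3].T
    return P[:3,3]+d*((z-P[2,3])/d[:,2])[:,None]
def proj(K,P,X):
    c=(np.atleast_2d(X)-P[:3,3])@P[:3,:3]
    return np.c_[K[0,2]-K[0,0]*c[:,0]/c[:,2],K[1,2]+K[1,1]*c[:,1]/c[:,2]]
def fit(local,world):  # 2D rigid: returns x,y,yaw deg, residuals
    f=lambda p:(np.array(local)@np.array([[np.cos(p[2]),np.sin(p[2])],[-np.sin(p[2]),np.cos(p[2])]])+p[:2]-world[:,:2]).ravel()
    r=least_squares(f,[world[0,0],world[0,1],0]);return r.x[0],r.x[1],np.degrees(r.x[2]),r.fun.reshape(-1,2)
E
python3 - <<'E'
from h import *
s=read_state(); s['position']=np.array([674.7,0,238.2]);s['ee_rot']=np.array([180,0.06,0])
K,P=cam_pose("wrist",s)
o=lambda c:np.array(c)/3+[95,10]-1/3
pl=o([(504,217),(567,220),(560,276),(500,270),(490,362),(549,366),(542,416),(486,412),(475,494),(531,498),(527,541),(471,537),(512,161),(575,168)])
loc=[(44.5+a,y+b) for y in(135,81,27) for a,b in((-12,9),(12,9),(12,-9),(-12,-9))]+[(32.5,165),(56.5,165)]
w=unproj(K,P,pl,40);x=fit(loc,w);print("rack",x[:3]);print(x[3].T)
w=unproj(K,P,o([(33,466),(52,546),(236,442),(255,512)]),24)
x=fit([(-45,18),(-45,-18),(45,18),(45,-18)],w);print("stone",x[:3],w);print(x[3].T)
E
```

```text
rack (np.float64(636.0046705069342), np.float64(-35.47393354554914), np.float64(-6.0660575020333125))
[[ 0.26 -0.02  0.22 -0.23 -0.24 -0.07  0.43 -0.56  0.21  0.55  0.05  0.06
  -0.39 -0.28]
 [-0.84 -2.31  0.18  0.5  -0.28 -1.25  0.84  1.76  0.17 -0.66  0.22  1.
   0.4   0.28]]
stone (np.float64(526.2831647367151), np.float64(-6.068815509079582), np.float64(8.122680653225403)) [[479.47   5.5   24.  ]
 [482.44 -30.74  24.  ]
 [568.71  16.02  24.  ]
 [574.51 -15.05  24.  ]]
[[-0.28  1.83 -0.42 -1.13]
 [-0.11  0.5   2.09 -2.48]]
```

The wrist view shows the post at the +y end, pixel (240, 40), so gap 3 is at rack y=+27 and the plates in order are a, b, c. The stone is around (143, 173), and the scene and side views put the bottle and tub well to the sides. Plate fits agree to about 1-2 mm. I'll shut the jaws and move above the post end of the rail.

```bash
python3 -m creep '[[[0.0432,-0.2278,0.357,0,0,0.135],[0.0432,-0.2278,0.357,0,0,0.135],[0.0432,-0.2278,0.357,0,0,0.135],[0.0432,-0.2278,0.357,0,0,0.135],[0.0432,-0.2278,0.357,0,0,0.135],[0.0432,-0.2278,0.357,0,0,0.135],[0.0432,-0.2278,0.357,0,0,0.135],[0.0432,-0.2278,0.357,0,0,0.135],[0.0432,-0.2278,0.357,0,0,0.135],[0.0432,-0.2278,0.357,0,0,0.135]]]' -1 10
python3 - <<'E'
from h import *
import cv2
s=read_state();print(s);im=get_image("wrist")
K,P=cam_pose("wrist",s)
# predicted rack plate corners
a=np.radians(-6.066);ex=np.array([np.cos(a),np.sin(a),0]);ey=np.array([-np.sin(a),np.cos(a),0])
for y in(135,81,27):
  for d in((-12,9),(12,9),(12,-9),(-12,-9)):
    u=proj(K,P,np.array([636,-35.47,40])+ex*(44.5+d[0])+ey*(y+d[1]))[0]
    if 0<u[0]<512 and 0<u[1]<384: cv2.circle(im,(int(round(u[0])),int(round(u[1]))),2,(255,0,0),-1)
cv2.imwrite("pics/w1.png",im[:,:,::-1])
im=get_image("scene"); cv2.imwrite("pics/s1.png",cv2.resize(im[150:270,170:330,::-1],None,fx=4,fy=4,interpolation=cv2.INTER_CUBIC))
K,P=cam_pose("scene");print(unproj(K,P,[(184,146),(418,243)],0))
E
```

```text
clock: 0.98
position: [698.7, 113.0, 63.5]
ee_rot: [-179.9, -0.3, -6.1]
contact_force: [0.2, 0.2, 0.7]
grip_width: 23.8
{'clock': 0.9833, 'q': array([ 7.17, 26.59, 95.96, -0.01, 57.16, 13.33]), 'dq': array([ 0.04, -0.14,  0.19,  0.01, -0.11, -0.13]), 'joint_efforts': array([  0.34, -55.31, -30.91,   0.08,   0.01,  -0.  ]), 'position': array([698.7 , 112.96,  63.47]), 'ee_rot': array([-179.95,   -0.28,   -6.14]), 'contact_force': array([0.17, 0.19, 0.67]), 'moment': array([-0.02, -0.03,  0.03]), 'grip_width': 23.846150771052482}
[[ 484.45 -373.36    0.  ]
 [ 465.19  405.92    0.  ]]
```

View pics/s1.png

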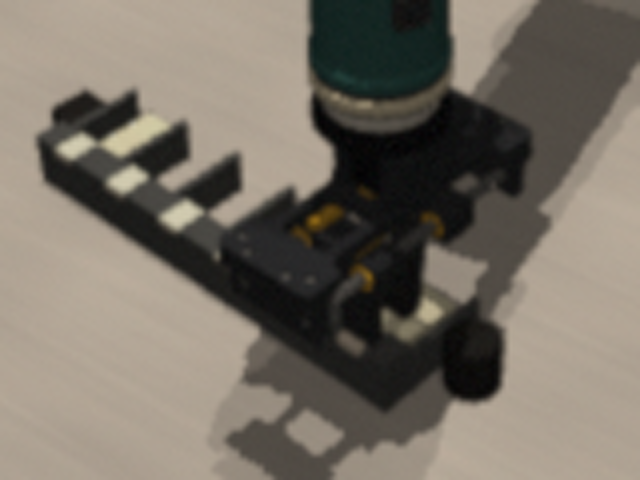

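The bottle is at about (484, -373) and the tub at (465, 406), both far away. The fingers are above the rail near the post end. Next I let the jaws shut, then descend.

```bash
python3 -m creep '[[[0,0,0,0,0,0],[0,0,0,0,0,0],[0,0,0,0,0,0],[0,0,0,0,0,0],[0,0,0,0,0,0],[0,0,0.006,0,0,0],[0,0,0.012,0,0,0],[0,0,0.018,0,0,0],[0,0,0.024,0,0,0],[0,0,0.024,0,0,0],[0,0,0.024,0,0,0]]]'
python3 -c "
from h import *
for i in range(4):
  s=read_state();print(s['position'],s['contact_force'],s['ee_rot']); get_image('wrist')
import cv2
cv2.imwrite('pics/w2.png',get_image('wrist')[:,:,::-1])"
```

```text
clock: 2.0
position: [696.2, 113.9, 47.5]
ee_rot: [180.0, 0.1, -6.1]
contact_force: [0.4, 0.8, 0.3]
grip_width: 0.3
[696.19 113.88  47.51] [0.43 0.84 0.29] [179.99   0.06  -6.07]
[696.49 113.9   47.91] [-0.13 -0.08 -0.01] [179.99   0.02  -6.07]
[696.62 113.9   48.12] [-0.    0.9   0.12] [180.     0.01  -6.08]
[696.72 113.93  48.29] [-0.06  0.34 -0.84] [-180.     -0.01   -6.07]
```

View pics/w2.png

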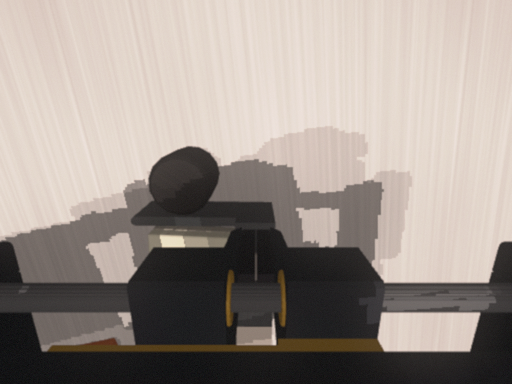

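Tracking settles to within 0.5 mm. The wrist view shows the closed tips at (257, 230) over the rail end, beside the post at (185, 180). Descending to contact.

```bash
python3 -m creep '[[[0,0,0.006,0,0,0],[0,0,0.01,0,0,0],[0,0,0.013,0,0,0],[0,0,0.016,0,0,0],[0,0,0.017,0,0,0],[0,0,0.018,0,0,0],[0,0,0.018,0,0,0],[0,0,0.018,0,0,0],[0,0,0.018,0,0,0]]]'
```

```text
clock: 3.0
position: [696.4, 113.9, 40.4]
ee_rot: [180.0, 0.0, -6.1]
contact_force: [-2.7, -1.2, 7.0]
grip_width: 0.3
```

```bash
python3 -m creep '[[[0,0.012,0.001,0,0,0],[0,0.028,0.001,0,0,0],[0,0.044,0.001,0,0,0],[0,0.06,0.001,0,0,0],[0,0.076,0.001,0,0,0],[0,0.092,0.001,0,0,0],[0,0.108,0.001,0,0,0],[0,0.124,0.001,0,0,0],[0,0.128,0.001,0,0,0],[0,0.128,0.001,0,0,0]]]'
python3 -m creep '[[[0,0.012,0,0,0,0],[0,0.028,0,0,0,0],[0,0.044,0,0,0,0],[0,0.06,0,0,0,0],[0,0.076,0,0,0,0],[0,0.092,0,0,0,0],[0,0.108,0,0,0,0],[0,0.122,0,0,0,0],[0,0.126,0,0,0,0],[0,0.126,0,0,0,0],[0,0.126,0,0,0,0]]]'
```

```text
clock: 3.83
position: [691.3, 50.3, 40.5]
ee_rot: [-179.9, -0.2, -6.1]
contact_force: [0.0, 0.7, 5.5]
grip_width: 0.7
clock: 4.75
position: [684.6, -12.4, 40.5]
ee_rot: [-180.0, -0.2, -6.1]
contact_force: [-0.2, 0.9, 6.1]
grip_width: 0.6
```

```bash
python3 -m creep '[[[0,0,-0.06,0,0,0],[0,0,-0.14,0,0,0],[-0.05,0,-0.16,0,0,0.15],[-0.13,0,-0.16,0,0,0.3],[-0.21,0.02,-0.16,0,0,0.45],[-0.29,0.0386,-0.16,0,0,0.6],[-0.37,0.0386,-0.16,0,0,0.75],[-0.45,0.0386,-0.16,0,0,0.9],[-0.4846,0.0386,-0.16,0,0,1],[-0.4846,0.0386,-0.16,0,0,1]]]'
python3 -m creep '[[[0,0,0,0,0,0.15],[0,0,0,0,0,0.3],[0,0,0,0,0,0.45],[0,0,0,0,0,0.6],[0,0,0,0,0,0.685],[0,0,0,0,0,0.685],[0,0,0,0,0,0.685],[0,0,0,0,0,0.685]]]' 0.364
python3 - <<'E'
from h import *
import cv2
for i in range(5): im=get_image("scene")
s=read_state();print(s['clock'],s['position'],s['ee_rot'],s['contact_force'],s['grip_width']);im=get_image("wrist")
cv2.imwrite("pics/w3.png",im[:,:,::-1]);np.save("s3.npy",np.r_[s['position'],s['ee_rot']])
im=cv2.convertScaleAbs(im,alpha=1.3,beta=10)
cv2.imwrite("pics/w3b.png",cv2.resize(im[:,:,::-1],None,fx=1.56,fy=1.56,interpolation=cv2.INTER_CUBIC))
E
```

```text
clock: 5.58
position: [435.3, -5.6, 117.4]
ee_rot: [179.8, 0.1, -51.2]
contact_force: [1.0, 0.5, -0.1]
grip_width: 0.6
clock: 6.25
position: [440.9, -6.0, 118.8]
ee_rot: [-180.0, -0.0, -81.8]
contact_force: [0.0, -0.2, -1.0]
grip_width: 51.7
6.5 [440.23  -5.95 118.67] [180.     0.   -81.86] [ 0.23 -1.25  0.05] 60.12378586286825
```

View pics/w3b.png

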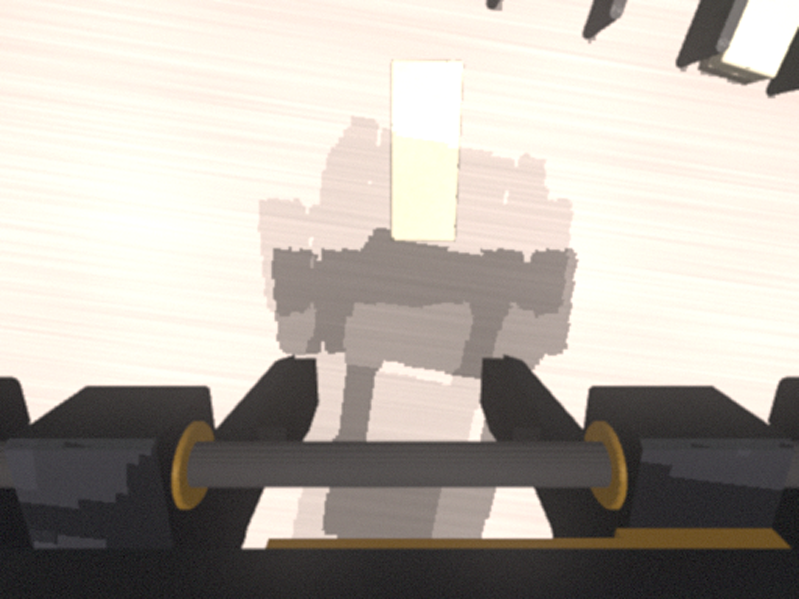

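```bash
python3 - <<'E'
from h import *
a=np.load("s3.npy");s=dict(position=a[:3],ee_rot=a[3:])
K,P=cam_pose("wrist",s)
w=unproj(K,P,np.array([(391,60),(464,60),(457,241),(390,241)])/1.56-.2,24)
x=fit([(45,18),(45,-18),(-45,-18),(-45,18)],w);print("stone",x[:3]);print(x[3].T)
w=unproj(K,P,np.array([(588,38),(682,66),(772,95)])/1.56-.2,32);print(w)
b=np.radians(-6.066);Q=np.array([[np.cos(b),-np.sin(b)],[np.sin(b),np.cos(b)]])
print((w[:,:2]-[636,-35.47])@Q, (np.array(x[:2])-[636,-35.47])@Q)
E
```

```text
stone (np.float64(523.8552473054959), np.float64(-7.431498146839565), np.float64(7.849498304359438))
[[ 0.26  0.06 -0.33  0.01]
 [ 0.02  0.1   0.45 -0.57]]
[[ 586.39  -74.65   32.  ]
 [ 581.23 -122.44   32.  ]
 [ 575.19 -170.08   32.  ]]
[[ -45.19  -44.2 ]
 [ -45.27  -92.27]
 [ -46.24 -140.28]] [-114.48   16.03]
```

```bash
python3 - <<'E'
from h import *
a=np.load("s3.npy");s=dict(position=a[:3],ee_rot=a[3:])
K,P=cam_pose("wrist",s)
w=unproj(K,P,np.array([(588,38),(682,66),(772,95)])/1.56-.2,0);print(w)
b=np.radians(-6.066);Q=np.array([[np.cos(b),-np.sin(b)],[np.sin(b),np.cos(b)]])
print((w[:,:2]-[636,-35.47])@Q)
E
```

```text
[[ 596.34  -85.59    0.  ]
 [ 590.47 -139.94    0.  ]
 [ 583.61 -194.1     0.  ]]
[[ -34.14  -54.03]
 [ -34.24 -108.69]
 [ -35.34 -163.28]]
```

Refit gives the stone at (523.9, -7.4) with yaw 7.85°, residuals under 0.6 mm. The divider feet land at rack y -54, -109 and -163, as they should. I'll straddle the stone loosely, then turn and shift it flat into line with gap 3.

```bash
python3 -m creep '[[[0.0264,-0.06,0,0,0,0.006],[0.0264,-0.12,0.03,0,0,0.006],[0.0264,-0.1652,0.09,0,0,0.006],[0.0264,-0.1652,0.15,0,0,0.006],[0.0264,-0.1652,0.19,0,0,0.006],[0.0264,-0.1652,0.215,0,0,0.006],[0.0264,-0.1652,0.224,0,0,0.006],[0.0264,-0.1652,0.224,0,0,0.006],[0.0264,-0.1652,0.224,0,0,0.006],[0.0264,-0.1652,0.224,0,0,0.006]]]'
python3 -m creep '[[[0,0,0,0,0,0],[0,0,0,0,0,0],[0,0,0,0,0,0],[0,0,0,0,0,0],[0,0,0,0,0,0],[0,0,0,0,0,0]]]' -0.1636 3
python3 -c "
from h import *
import cv2
s=read_state();print(s['position'],s['ee_rot'],s['contact_force'],s['grip_width'])
im=get_image('wrist');cv2.imwrite('pics/w4.png',im[:,:,::-1])"
```

```text
clock: 7.38
position: [525.0, -7.5, 8.0]
ee_rot: [-179.9, -0.0, -82.2]
contact_force: [-0.1, -0.0, 0.4]
grip_width: 60.2
clock: 7.88
position: [523.9, -7.4, 6.9]
ee_rot: [-180.0, -0.0, -82.2]
contact_force: [-0.3, 0.6, -0.4]
grip_width: 36.7
[523.86  -7.38   6.87] [-179.99   -0.    -82.17] [-0.26  0.56 -0.38] 36.67249372402198
```

View pics/w4.png

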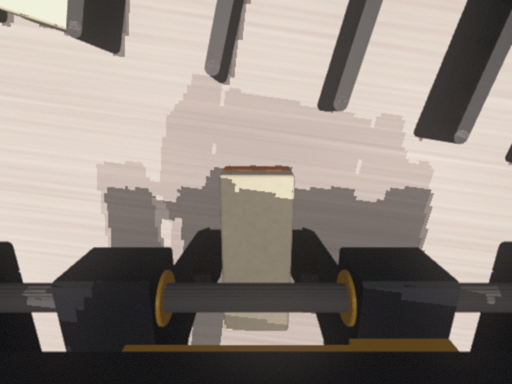

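The stone sits squarely between the pads at (256, 250). Gap 3 lies between the dividers at (215, 70) and (335, 100). Now the turn and shift.

```bash
python3 -m creep '[[[-0.002,-0.0005,0,0,0,0.03],[-0.005,-0.0012,0,0,0,0.07],[-0.008,-0.002,0,0,0,0.115],[-0.011,-0.0027,0,0,0,0.16],[-0.014,-0.0034,0,0,0,0.2],[-0.017,-0.0041,0,0,0,0.245],[-0.02,-0.0048,0,0,0,0.285],[-0.0214,-0.0053,0,0,0,0.309],[-0.0214,-0.0053,0,0,0,0.309],[-0.0214,-0.0053,0,0,0,0.309],[-0.0214,-0.0053,0,0,0,0.309]]]'
python3 -m creep '[[[0,0,0,0,0,0],[0,0,0,0,0,0],[0,0,0,0,0,0]]]' 0.1
```

```text
clock: 8.85
position: [525.0, 3.6, 6.7]
ee_rot: [-180.0, 0.0, -96.0]
contact_force: [0.8, 1.0, 0.2]
grip_width: 36.9
clock: 9.1
position: [524.9, 3.6, 6.7]
ee_rot: [180.0, 0.0, -96.1]
contact_force: [0.7, 0.2, -0.1]
grip_width: 48.3
```

```bash
python3 -m creep '[[[0,0,-0.04,0,0,0],[0,0,-0.11,0,0,0],[0,0.04,-0.17,0,0,0],[0,0.1,-0.18,0,0,0],[0,0.131,-0.18,0,0,0],[0,0.131,-0.18,0,0,0],[0,0.131,-0.18,0,0,0],[0,0.131,-0.18,0,0,0],[0,0.131,-0.18,0,0,0]]]' -1
python3 - <<'E'
from h import *
import cv2
s=read_state();print(s['clock'],s['position'],s['ee_rot'],s['contact_force'],s['grip_width']);im=get_image("wrist")
np.save("s5.npy",np.r_[s['position'],s['ee_rot']])
im=cv2.convertScaleAbs(im,alpha=.9)
cv2.imwrite("pics/w5.png",cv2.resize(im[:,:,::-1],None,fx=1.56,fy=1.56,interpolation=cv2.INTER_CUBIC))
E
```

```text
clock: 9.85
position: [460.9, 10.4, 96.6]
ee_rot: [-180.0, 0.0, -96.1]
contact_force: [0.7, 0.2, -0.3]
grip_width: 1.1
9.85 [460.87  10.42  96.64] [-179.97    0.    -96.08] [ 0.68  0.19 -0.32] 1.0820102478871807
```

View pics/w5.png

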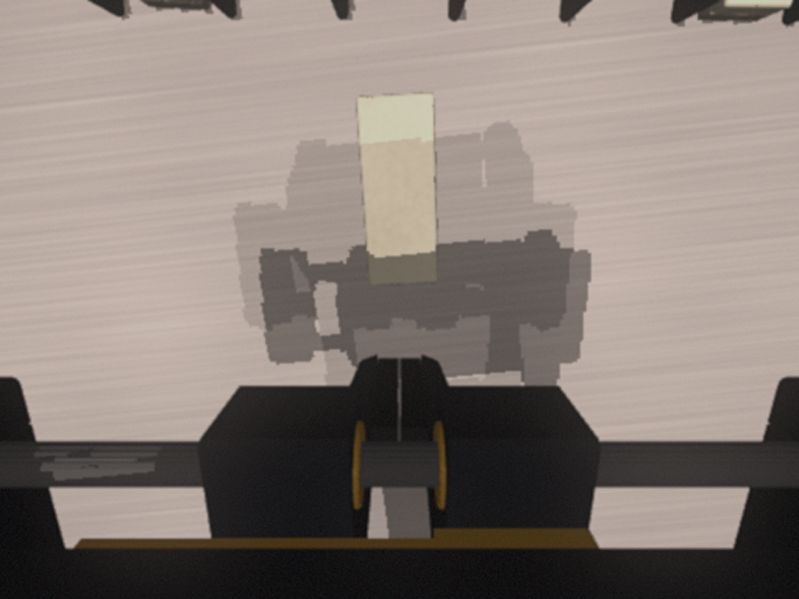

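```bash
python3 - <<'E'
from h import *
a=np.load("s5.npy");s=dict(position=a[:3],ee_rot=a[3:])
K,P=cam_pose("wrist",s)
w=unproj(K,P,np.array([(357,97),(434,94),(438,282),(370,284)])/1.56-.2,24)
x=fit([(45,18),(45,-18),(-45,-18),(-45,18)],w);print("stone",x[:3]);print(x[3].T)
d=unproj(K,P,np.array([(343,18),(457,19),(567,20),(678,22)])/1.56-.2,0)
b=np.radians(-6.066);Q=np.array([[np.cos(b),-np.sin(b)],[np.sin(b),np.cos(b)]])
for p in(d[:,:2],np.array(x[:2]),a[:2]):print((p-[636,-35.47])@Q)
E
```

```text
stone (np.float64(524.0623078289349), np.float64(3.896090617596803), np.float64(-3.4740796658686324))
[[ 0.47  0.77 -0.38 -0.86]
 [ 0.2  -0.45 -0.31  0.56]]
[[ -32.96   55.03]
 [ -33.39   -0.47]
 [ -33.82  -54.1 ]
 [ -34.67 -108.36]]
[-115.47   27.32]
[-179.     27.13]
```

The stone is now at rack (-115.5, 27.3), tilted 2.6° from the gap axis and in front of gap 3. Its clearance in the gap is ±6 mm. I'll descend behind it and push with the shut fingers' flat side.

```bash
python3 -m creep '[[[0,0,0.08,0,0,0],[0,0,0.13,0,0,0],[0,0,0.165,0,0,0],[0,0,0.177,0,0,0],[0,0,0.177,0,0,0],[0,0,0.177,0,0,0],[0,-0.008,0.177,0,0,0],[0,-0.016,0.177,0,0,0],[0,-0.022,0.177,0,0,0],[0,-0.028,0.177,0,0,0],[0,-0.034,0.177,0,0,0],[0,-0.04,0.177,0,0,0],[0,-0.046,0.177,0,0,0],[0,-0.052,0.177,0,0,0],[0,-0.058,0.177,0,0,0],[0,-0.064,0.177,0,0,0],[0,-0.07,0.177,0,0,0],[0,-0.07,0.177,0,0,0],[0,-0.07,0.177,0,0,0]]]'
python3 - <<'E'
from h import *
import cv2
s=read_state();print(s['clock'],s['position'],s['ee_rot'],s['contact_force'],s['grip_width']);im=get_image("wrist")
np.save("s6.npy",np.r_[s['position'],s['ee_rot']])
im=cv2.convertScaleAbs(im,alpha=.9)
cv2.imwrite("pics/w6.png",cv2.resize(im[:,:,::-1],None,fx=1.56,fy=1.56,interpolation=cv2.INTER_CUBIC))
E
```

```text
clock: 11.48
position: [495.2, 6.8, 8.2]
ee_rot: [-180.0, 0.0, -96.1]
contact_force: [0.5, 1.0, -0.2]
grip_width: 0.5
11.4833 [495.15   6.76   8.24] [-179.96    0.    -96.08] [ 0.54  0.97 -0.19] 0.4919184186175457
```

View pics/w6.png

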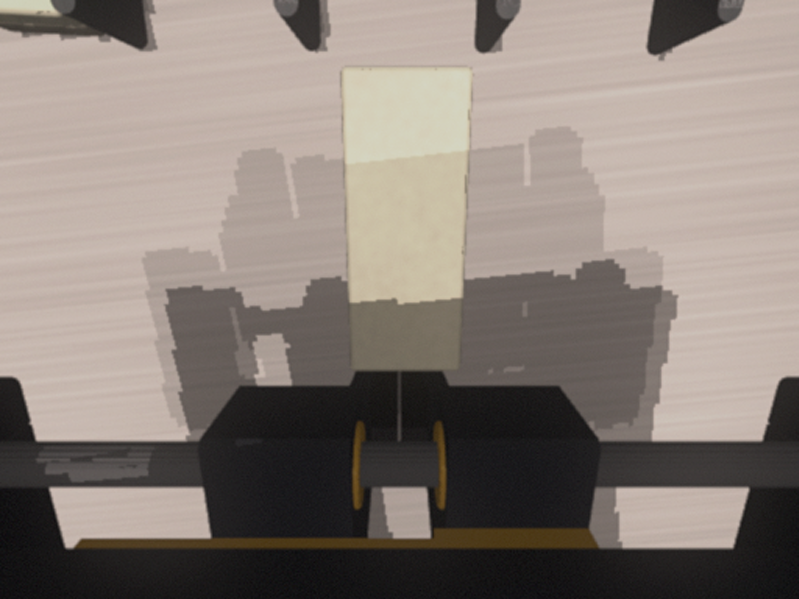

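The stone is flush with the pusher and its yaw is aligned. It sits about 2 mm right of the gap centre, inside the ±6 mm clearance (front edge at 342–471, divider inner edges at 318 and 477). Pushing in.

```bash
python3 -m creep '[[[0,-0.006,0,0,0,0],[0,-0.014,0,0,0,0],[0,-0.022,0,0,0,0],[0,-0.03,0,0,0,0],[0,-0.038,0,0,0,0],[0,-0.047,0,0,0,0],[0,-0.056,0,0,0,0],[0,-0.066,0,0,0,0],[0,-0.076,0,0,0,0],[0,-0.086,0,0,0,0],[0,-0.096,0,0,0,0],[0,-0.106,0,0,0,0],[0,-0.116,0,0,0,0],[0,-0.126,0,0,0,0],[0,-0.134,0,0,0,0],[0,-0.14,0,0,0,0],[0,-0.146,0,0,0,0],[0,-0.146,0,0,0,0],[0,-0.146,0,0,0,0]]]'
python3 -m creep '[[[0,-0.002,0,0,0,0],[0,-0.004,0,0,0,0],[0,-0.006,0,0,0,0],[0,-0.007,0,0,0,0],[0,-0.008,0,0,0,0],[0,-0.008,0,0,0,0],[0,-0.008,0,0,0,0]]]'
```

```text
clock: 13.12
position: [567.6, -0.9, 8.3]
ee_rot: [-180.0, 0.0, -96.1]
contact_force: [-0.0, -0.2, 0.2]
grip_width: 0.9
clock: 13.7
position: [569.3, -1.1, 7.8]
ee_rot: [179.8, -0.0, -96.1]
contact_force: [-5.6, 0.0, 3.4]
grip_width: 0.4
```

```bash
python3 -m creep '[[[0,-0.002,0,0,0,0],[0,-0.004,0,0,0,0],[0,-0.005,0,0,0,0],[0,-0.005,0,0,0,0],[0,-0.005,0,0,0,0],[0,-0.005,0,0,0,0]]]'
python3 - <<'E'
from h import *
import cv2
s=read_state();print(s['clock'],s['position'],s['ee_rot'],s['contact_force'],s['grip_width']);im=get_image("wrist")
np.save("s7.npy",np.r_[s['position'],s['ee_rot']])
cv2.imwrite("pics/w7.png",cv2.resize(im[:,:,::-1],None,fx=1.56,fy=1.56,interpolation=cv2.INTER_CUBIC))
E
```

```text
clock: 14.2
position: [569.4, -1.2, 7.3]
ee_rot: [179.5, -0.0, -96.1]
contact_force: [-10.6, 1.0, 7.9]
grip_width: 0.4
14.2 [569.37  -1.15   7.34] [179.5   -0.01 -96.08] [-10.63   0.98   7.92] 0.4436838588707954
```

View pics/w7.png

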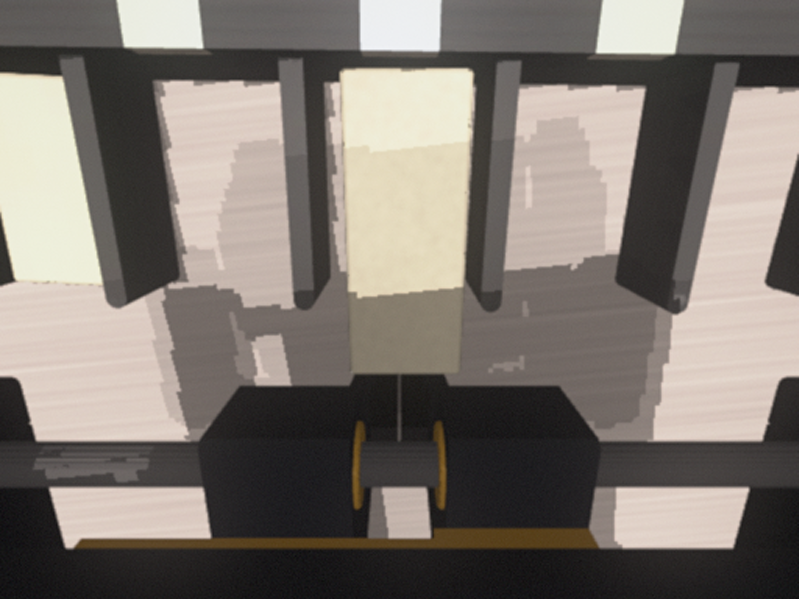

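```bash
python3 -m creep '[[[0,0.006,0,0,0,0],[0,0.015,0,0,0,0],[0,0.03,0,0,0,0],[0,0.05,0,0,0,0],[0,0.068,-0.03,0,0,0],[0,0.072,-0.09,0,0,0],[0,0.072,-0.15,0,0,0],[0,0.072,-0.19,0,0,0],[0,0.072,-0.2,0,0,0],[0,0.072,-0.2,0,0,0],[0,0.072,-0.2,0,0,0],[0,0.072,-0.2,0,0,0],[0,0.072,-0.2,0,0,0]]]'
python3 - <<'E'
from h import *
import cv2
s=read_state();print(s['clock'],s['position'],s['ee_rot'],s['contact_force'],s['grip_width']);im=get_image("wrist")
np.save("s8.npy",np.r_[s['position'],s['ee_rot']])
sc=get_image("scene")
cv2.imwrite("pics/sc8.png",sc[:,:,::-1])
A=cv2.imread("pics/scene0.png").astype(int);B=sc[:,:,::-1].astype(int)
for n,(u0,u1,v0,v1) in dict(bottle=(172,196,98,150),tub=(398,445,200,250)).items(): print(n,np.abs(A-B)[v0:v1,u0:u1].mean())
im=cv2.convertScaleAbs(im,alpha=.9)
cv2.imwrite("pics/w8.png",cv2.resize(im[:,:,::-1],None,fx=1.56,fy=1.56,interpolation=cv2.INTER_CUBIC))
E
```

```text
clock: 15.33
position: [536.3, 2.3, 106.1]
ee_rot: [179.8, -0.0, -96.1]
contact_force: [-0.0, 0.0, 0.0]
grip_width: 0.4
15.3333 [536.3    2.28 106.11] [179.79  -0.01 -96.08] [-0.02  0.04  0.02] 0.44069717499574645
bottle 14.703792735042734
tub 1.4802836879432624
```

View pics/w8.png

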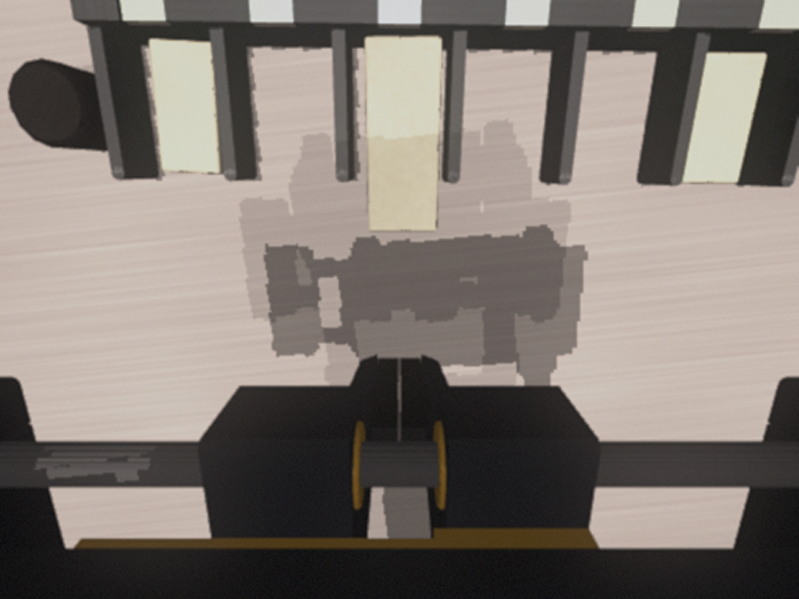

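The stone is in the third gap from the post, with the two filed stones still in the outermost gaps. I'll check the depth numerically and recheck the bottle, where the gripper overlapped my comparison window.

```bash
python3 - <<'E'
from h import *
import cv2
a=np.load("s8.npy");s=dict(position=a[:3],ee_rot=a[3:])
K,P=cam_pose("wrist",s)
b=np.radians(-6.066);Q=np.array([[np.cos(b),-np.sin(b)],[np.sin(b),np.cos(b)]]);r=lambda w:(np.array(w)[...,:2]-[636,-35.47])@Q
w=unproj(K,P,np.array([(365,38),(442,38),(436,231),(369,231)])/1.56-.2,24)
x=fit([(45,18),(45,-18),(-45,-18),(-45,18)],w);print("stone",r(x[:2]),x[2]+6.066,"ends",r(w));
print("rail front z40",r(unproj(K,P,np.array([(378,24),(420,24)])/1.56-.2,40)))
print("divider front bottoms",r(unproj(K,P,np.array([(345,181),(452,182)])/1.56-.2,0)), "tops",r(unproj(K,P,np.array([(345,178),(452,179)])/1.56-.2,32)))
s=read_state();print(s['clock'],s['position'],s['dq'],s['contact_force'])
A=cv2.imread("pics/scene0.png")
B=cv2.imread("pics/sc8.png")
for n,I in(("A",A),("B",B)):
    m=(I[95:125,170:200,2].astype(int)-I[95:125,170:200,1]>80);v,u=np.nonzero(m);print(n,"cap",u.mean()+170,v.mean()+95,m.sum())
E
```

```text
stone [-14.34  25.69] -0.14536881072191132 ends [[ 30.04  43.34]
 [ 30.04   7.78]
 [-58.72   8.38]
 [-58.72  43.26]]
rail front z40 [[31.22 36.6 ]
 [31.22 18.7 ]]
divider front bottoms [[-34.18  57.7 ]
 [-34.72  -1.91]] tops [[-32.04  53.86]
 [-32.51   1.9 ]]
15.4333 [536.76   2.28 106.5 ] [ 0.01 -0.18 -0.48  0.01  0.14  0.12] [ 0.18  0.01 -0.52]
A cap 179.15625 104.09375 32
B cap 179.10344827586206 103.82758620689656 29
```

```bash
python3 - <<'E'
from h import *
b=np.radians(-6.066);Q=np.array([[np.cos(b),-np.sin(b)],[np.sin(b),np.cos(b)]]);r=lambda w:(np.array(w)[...,:2]-[636,-35.47])@Q
for n,px in((6,[(406,68),(406,370)]),(7,[(406,69),(406,373)])):
    a=np.load(f"s{n}.npy");K,P=cam_pose("wrist",dict(position=a[:3],ee_rot=a[3:]))
    print(n,"tcp",r(a[:2]),"stone front/rear",r(unproj(K,P,np.array(px)/1.56-.2,24))[:,0])
    if n==7: print("rail",r(unproj(K,P,np.array([(362,51),(440,51)])/1.56-.2,40)))
E
```

```text
6 tcp [-144.52   27.11] stone front/rear [ -43.45 -132.56]
7 tcp [-69.88  27.08] stone front/rear [ 30.74 -58.35]
rail [[31.37 36.35]
 [31.37 18.35]]
```

```bash
python3 -c "
from cell import *
print(job_done())"
```

```text
the job is handed in; nothing more can be done
None
```

I ran the fingertip along the rail and pushed the stone fully home in the third gap, then handed the job in at about 15.5 s on the clock. No verdict came back.

- **Rail:** The post is at the rack's +y end. I touched down there and slid the shut fingertips along the back rail over plates a, b and c. The force read 5.5–7 N at touchdown, mid-run and the end. I lifted off on plate c, about 36 mm short of plate d.
- **Stone:** I straddled the stone loosely, without gripping it, to turn and shift it flat into line with gap 3. Then I pushed it from behind with the shut fingers until it stopped hard. The last 2.5 mm of commanded travel moved it only 0.1 mm, at 10.6 N.

**Last checks:**
- **Fit:** The stone is in gap 3 at rack y of about +26, square to within 0.2°. Its rear end measured at -58.7 mm, or about -57.4 mm after correcting for the 1.3 mm by which the rail also read low. Home is -57.5 mm.
- **Disagreement:** The final picture reads 1.2 mm between the stone and the rail, and the one taken while pushing reads 0.6 mm. That is within measuring error (the 90 mm stone itself read 88.8 mm), and the hard stop says it is touching.
- **Other objects:** Both filed stones are still in their gaps, though I did not measure their positions. The bottle's cap is unmoved in the picture. The tub's area matches the first picture. A first whole-bottle comparison did differ, most likely because the gripper overlapped that area in the first picture.
- **Arm:** It ended about 105 mm above the table, clear of everything, with contact force near zero.

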